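# Turn the wide process card over its spine

### The job

A card stand on the developing bench has two stiff white leaves side by side on one spine, both on its right-hand side as seen from the robot and a little ajar. With a fingertip under its free edge, gently turn only the wide leaf up and over the spine and push it down until it lies flat on the left-hand side; do not pinch it, press hard or fling it over. Leave the narrow leaf as it is, the stand where it is on the bench and the things around it undisturbed, and finish with the hand clear.

Things in the scene. Friction and masses are not known exactly. Their poses are not given: they have to be found in the camera images.
- stand: grey plastic card stand, loose on the bench on rubber feet, about 1.1 kg: a block 210 long (its x, along the spine) x 170 (its y) x 25 mm high. Origin: centre of its underside. The spine, a steel rod 7 mm thick, runs along its x axis over the middle of the block at height 28 mm. The two leaves start on its -y side (the right as seen from the robot) and turn over to its +y side
- wide_leaf (a joint): hinge angle of the wide leaf, rad: 0 = flat on the stand's -y side, pi/2 = upright, 3.14 = flat on the +y side, its stops at both ends. Starts a little ajar (0.2 to 0.55). The hinge is stiff: the leaf stays at whatever angle it is left, and about 1 N at its free edge moves it
- wide_leaf_edge (a point): middle of the wide leaf's free edge, in mid-thickness; moves with the leaf. The leaf is a rigid white plastic plate 120 mm long along the spine x 4 mm thick; its free edge is 105 mm from the spine axis, so that flat it overhangs the block by 20 mm, its underside 26 mm above the bench; 56 g. It spans -97 to +23 mm along the stand's x (the end nearer the robot)
- wide_leaf_spine (a point): point on the spine axis (28 mm above the bench) opposite the middle of the wide leaf; fixed to the stand
- narrow_leaf (a joint): hinge angle of the narrow leaf, same sense and range; also ajar at the start (0.1 to 0.55) and to be left as it is
- narrow_leaf_edge (a point): middle of the narrow leaf's free edge. Same plate, but only 60 mm along the spine: it spans +37 to +97 mm along the stand's x, 14 mm beyond the end of the wide leaf
- can_a: black film canister, standing, 34 mm across, 51 mm high; origin at the centre of its underside; leave alone
- can_b: another such film canister, standing; leave alone
- bottle: amber bottle with a blue cap, 72 mm across, 150 mm high; origin at the centre of its underside; leave alone
- beaker: clear plastic beaker, 64 mm across, 75 mm high; origin at the centre of its underside; leave alone
- reel: white plastic film reel lying on a flange, 64 mm across, 40 mm high; origin at the centre of its underside; leave alone
- cap: blue bottle cap lying on the bench, 42 mm across, 25 mm high; origin at the centre of its underside; leave alone

How it is judged (in metres and radians):
On the way:
1. the wide leaf is carried up through upright by a finger (value of joint wide_leaf between 1.2 and 2.4 rad and contact force between the fingers and wide_leaf above 0.1 N), for 0.1 s.
At the end, for the whole second after the job is handed in: the wide leaf lies flat on the stand's +y side (hinge above 3.05 rad, within 5 degrees of flat), still; the narrow leaf's edge and the stand within 30 mm of where they were, the stand level on the bench; the things around within 20 mm of where they were (value of joint wide_leaf above 3.05 rad and velocity of joint wide_leaf below 0.1 rad/s and distance of each of narrow_leaf_edge, stand from where it was at the start of the episode below 0.03 m and angle between stand's own z axis and vertical below 0.05 rad and linear speed of stand below 0.02 m/s and distance of each of can_a, can_b, bottle, beaker, reel, cap from where it was at the start of the episode below 0.02 m); the robot touches nothing.
It fails at once if the leaf is pinched or pushed hard (over 30 N) (contact force between the fingers and wide_leaf above 30 N).
It fails at once if the leaf is flung over (faster than 6 rad/s) (velocity of joint wide_leaf above 6 rad/s).
It fails at once if the narrow leaf is moved by over 30 mm (distance of narrow_leaf_edge from where it was at the start of the episode above 0.03 m).
It fails at once if the stand is lifted or tipped, or shoved by over 30 mm (height (world z) of stand above 0.012 m or angle between stand's own z axis and vertical above 0.12 rad or distance of stand from where it was at the start of the episode above 0.03 m).
It fails at once if a bystander is moved by over 20 mm (distance of any of can_a, can_b, bottle, beaker, reel, cap from where it was at the start of the episode above 0.02 m).
It also fails if it takes over 42 s, if anything falls off the work surface, if the arm or the gripper's body presses on something with over 40 N, if the wrist force passes 120 N, or if a joint passes its speed limit or range.

### The arm

A 6-joint arm with a two-finger parallel gripper is mounted at the origin on the work surface. World frame = base frame: x ahead of the robot, y to its left, z up, the work surface at z = 0. Lengths are in m, angles in degrees, forces in N, time in s.
With the tool pointing down it reaches from about 0.4 to 0.825 m from the base axis. Payload 7 kg.
Tool frame: the origin (TCP) lies at the very end of the fingers, on their centre line; the grasp point (between the pads) lies 19 mm behind it (ctrl.grip_point_offset is the distance from the TCP to the grasp point, in m); x points along the fingers, z is the direction in which the jaws open and shut, and the axes are right-handed (so a half turn about x gives the same grasp; the last joint's range is limited). The gripper opens to 88 mm and grips with 3 to 60 N. Pads are 19 mm wide; open, the fingers measure 130 mm over their backs; the gripper's body (78 mm by 193 mm) begins 47 mm behind the grasp point.
Start: joints at [-59.41, 20.546, 0.682, 0, -70.136, -16.507], TCP at [0.164, -0.655, 0.227] pointing down, gripper open.
Joint ranges: [-176.03, 176.03], [-82.01, 121.73], [-58.28, 71.71], [-173.87, 95.51], [-174.79, -0.11], [-173.66, 173.66]. Speed limits (degrees/s): [136.94, 136.94, 172.46, 180, 180, 180].

### API

Orientations are given as [roll, pitch, yaw] about the fixed x, y, z axes, in that order (R = Rz(yaw) Ry(pitch) Rx(roll)).
In Python, from plant import get_obs, snapshot, calibration, close_job, ctrl gives the robot as it stands.
- The arm moves only by the tool move_arm, never from a script. Its argument "commands" is a list that holds one entry, the list of rows, each a list of 4 numbers: the shift along the tool's x, y, z in cm, then the turn about the tool's x in rad. In form: [[[dx, dy, dz, spin], ...]]. A call has 1 to 8 rows; each row shifts and turns the commanded pose from where the row before left it, along the tool's axes as they then stand; what a row does not reach is not made up. A row lasts 1/10 s, in which the tool goes at most 50 mm and 8.59 degrees, less where a joint would pass 70% of its speed; a pose out of reach is approached as far as the arm can. A call with a gripper value outside its range is refused whole. "jaw" is the finger opening in cm, from 0 to 8.76, set as the call begins (left out, the last holds). The fingers move at their own pace and stop on an object; the grip force is fixed at half the most. Time passes only in rows, so rows that do not move let the fingers close. It gives the time, the measured TCP pose, the force and the opening at its end, in the units of the state.
- get_obs(): the state, without advancing time (a new reading comes with each control period).
- snapshot(name): name is "scene" or "top" or "wrist"; returns (picture, depth): 400x640x3 uint8, red, green, blue; 400x640 float32, m along the optical axis (not along the pixel's ray), 0 where there is no reading.
- calibration(name): a dict with "mtx" (3x3 intrinsics, pixels), "T" (4x4, takes a point from camera to world coordinates); the wrist camera has in their place "tool_from_camera" (4x4, takes a point from camera to tool coordinates, whose origin is the TCP and whose axes are the tool frame's). Camera axes: x right, y up, looking along -z (the intrinsics and any distortion apply to the point x, -y, -z); pixel columns grow to the right and rows downward; lengths in m; the calibration is good to about 2 mm. A picture is of the moment at which its call begins: read the wrist's pose just before it. calibration takes no time and is no camera call.
- close_job(): hands the job in, once; it reports no verdict.
The state is a dict: "clock": time; "joint_pos": joint angles; "qvel": joint speeds; "tau": joint torques, N m; "tool_pos": TCP position; "orientation": TCP orientation; "force": force on the tool from outside, world axes, zero at the start; "moment": the same for the moment, N m; "opening": finger opening in m.
Only numpy, scipy, OpenCV 4.12 (cv2) and the standard library are available. Lean on these libraries where they do the work, as an engineer would, in place of code of your own. Each camera call takes 0.05 s, during which the arm holds its last target. There are 200 camera calls.

## Working session

There is one attempt and no reset: what is moved stays moved. The work goes in short steps, Python scripts to look and compute and a tool call to move; the robot and the scene stay as the last step left them, time stands still between calls to the robot, and variables do not carry over. Pictures are saved under pics/ and viewed, about 8 in all and at most 12, crops included, and the job is handed in when it is done.

Besides the shell and the picture viewer there is one more tool, called after "Emit:" in YAML: its name, and indented under it one key for each argument. move_arm: Moves the arm, as the interface text tells. Its arguments: {"type":"object","properties":{"commands":{"type":"array"},"jaw":{"type":"number"}},"required":["commands"]}

```bash
mkdir -p pics; ls
python3 - <<'E'
from plant import *
import cv2,numpy as np
o=get_obs();print(o)
for n in("scene","top"):
    p,d=snapshot(n);np.savez(f"pics/{n}0.npz",p=p,d=d);cv2.imwrite(f"pics/{n}0.png",p[:,:,::-1]);c=calibration(n);print(n,c)
E
```

```text
pics
{'clock': 0.0, 'joint_pos': array([-5.94116581e+01,  2.05923732e+01,  6.35173479e-01, -2.17771940e-02,
       -7.01341322e+01, -1.65069644e+01]), 'qvel': array([-0.04103793, -0.00180783, -0.0354309 ,  0.01989856,  0.09418913,
       -0.06293397]), 'tau': array([-8.65404490e-04, -5.82717061e+01,  2.93041921e+01,  6.99676797e+00,
        6.67884975e-03, -1.17167656e-04]), 'tool_pos': array([ 0.16410286, -0.6542624 ,  0.2256175 ]), 'orientation': array([  3.874682  ,  89.90640108, 107.9486428 ]), 'force': array([ 0.09145239, -0.25263476, -0.29619568]), 'moment': array([0.06944046, 0.0166214 , 0.01921732]), 'opening': 0.08792448087452634}
scene {'mtx': array([[466.97090182,   0.        , 313.75510056],
       [  0.        , 466.97090182, 191.35816972],
       [  0.        ,   0.        ,   1.        ]]), 'T': array([[ 5.50687397e-01, -6.52485181e-01,  5.20582826e-01,
         1.10112565e+00],
       [ 8.34711556e-01,  4.30397753e-01, -3.43532229e-01,
        -2.31316619e-01],
       [ 9.20106767e-05,  6.23715370e-01,  7.81651539e-01,
         7.56618707e-01],
       [ 0.00000000e+00,  0.00000000e+00,  0.00000000e+00,
         1.00000000e+00]])}
top {'mtx': array([[399.32227504,   0.        , 320.41334903],
       [  0.        , 399.32227504, 197.94582403],
       [  0.        ,   0.        ,   1.        ]]), 'T': array([[ 0.0126378 ,  0.99058586, -0.13630823,  0.52155436],
       [-0.99951275,  0.01640562,  0.02655406,  0.11951852],
       [ 0.0285403 ,  0.13590623,  0.99031053,  0.85324603],
       [ 0.        ,  0.        ,  0.        ,  1.        ]])}
```

View pics/top0.png

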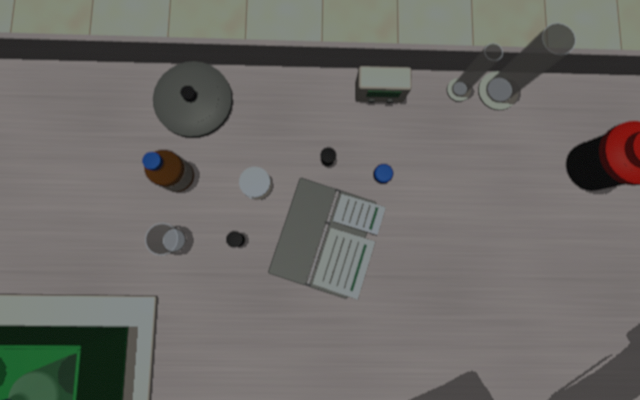

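View pics/scene0.png

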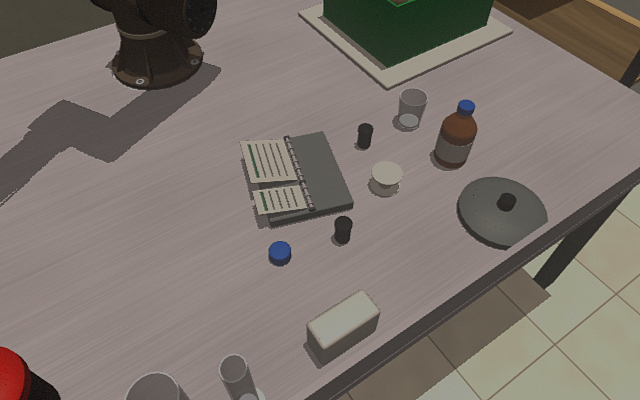

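The top view shows the stand's bare grey half at about (302,232), the wide leaf around (343,262) and the narrow leaf around (358,213). Beyond the stand are the cap at (384,173), can_a at (328,157) and the reel at (255,183). can_b is at (235,240). The scene view agrees with this.

```bash
cat > h.py <<'E'
import numpy as np,cv2
from plant import *
def cloud(n,d):
    c=calibration(n);K=c["mtx"];v,u=np.mgrid[:400,:640]
    P=np.stack([(u-K[0,2])/K[0,0]*d,-(v-K[1,2])/K[1,1]*d,-d],-1)
    return P@c["T"][:3,:3].T+c["T"][:3,3]
E
python3 - <<'E'
from h import *
np.set_printoptions(precision=4,suppress=True)
z=np.load("pics/top0.npz");W=cloud("top",z["d"])
for nm,(u,v) in dict(blockFL=(304,182),blockNL=(271,269),blockNC=(306,282),can_a=(328,154),can_b=(235,237),reel=(255,183),cap=(384,173),bot=(152,161),bk=(173,238),bench=(240,330)).items(): print(nm,W[v,u],z["d"][v,u])
def plane(poly):
    m=np.zeros((400,640),np.uint8);cv2.fillPoly(m,[np.array(poly)],1)
    P=W[(m>0)];c=np.median(P,0);n=np.linalg.svd(P-P.mean(0),full_matrices=False)[2][2];n*=np.sign(n[2]);print(c,n,np.degrees(np.arccos(n[2])),np.std((P-P.mean(0))@n),len(P));return n
plane([(303,186),(327,193),(302,275),(276,267)])
plane([(332,232),(368,240),(353,290),(318,281)])
plane([(342,198),(378,208),(370,229),(338,221)])
for n in("top","scene"):
    p=np.load(f"pics/{n}0.npz")["p"]
    b=(250,165,150,145) if n=="top" else (220,110,160,130)
    x,y,w,h=b;cv2.imwrite(f"pics/{n}0c.png",cv2.convertScaleAbs(cv2.resize(p[y:y+h,x:x+w,::-1],None,fx=4,fy=4,interpolation=2),alpha=1.5))
E
```

```text
blockFL [0.6691 0.1323 0.0237] 0.8413009
blockNL [0.4877 0.1963 0.0239] 0.8146723
blockNC [0.4628 0.1244 0.0283] 0.8087867
can_a [0.7239 0.0835 0.05  ] 0.8239895
can_b [0.5507 0.2666 0.053 ] 0.79251546
reel [0.6626 0.2329 0.0384] 0.8231838
cap [ 0.6908 -0.0367  0.0268] 0.84561586
bot [0.6802 0.402  0.1481] 0.7124263
bk [0.5486 0.405  0.0033] 0.8378053
bench [ 0.3627  0.2583 -0.0001] 0.819697
[0.5657 0.1343 0.0256] [0.2871 0.9572 0.0379] 87.82610345617482 0.016104777222573766 2340
[0.5065 0.0508 0.0425] [-0.3393 -0.9396  0.0454] 87.40013749101699 0.02144714712939723 1964
[0.6017 0.0222 0.0388] [ 0.963  -0.2349  0.1321] 82.40836747654907 0.014000683285878324 856
```

View pics/top0c.png

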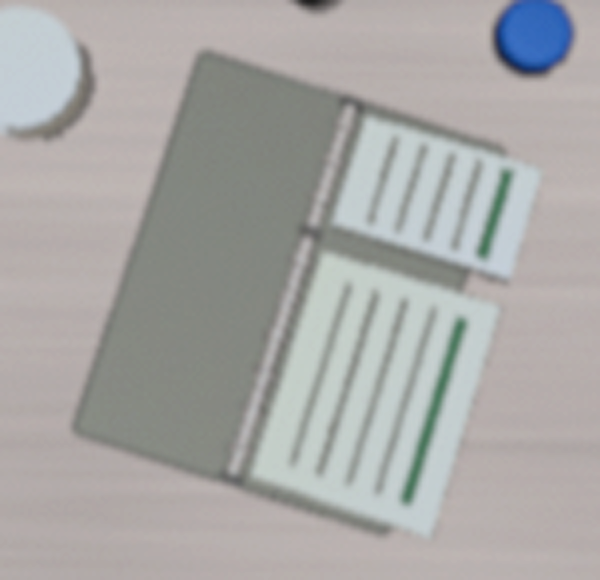

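The crop shows these block corners, in top-camera pixels: far-left (301,177.5), near-left (268.7,273), near-right (347,298) and far-right (376,202). The wide leaf's free corners are at (374.5,241) and (357.5,298.7).

Run:
```python
from h import *
np.set_printoptions(precision=4,suppress=True)
c=calibration("top");K=c["mtx"];T=c["T"]
def ray(u,v,zz):
    r=T[:3,:3]@np.array([(u-K[0,2])/K[0,0],-(v-K[1,2])/K[1,1],-1]);return T[:3,3]+r*(zz-T[2,3])/r[2]
q=lambda x,y,zz:ray(x/4+250-.4,y/4+165-.4,zz)
FL,NL,FR=q(203,48,.025),q(73,432,.025),q(507,148,.025);NR=q(390,534,.025)
print(FL,NL,FR,NR,np.linalg.norm(FL-NL),np.linalg.norm(FL-FR),np.linalg.norm(NL-NR))
ctr=(FL+NL+FR+NR)/4; yaw=np.arctan2(*((FL-NL+FR-NR)[[1,0]]));print("ctr",ctr,"yaw",np.degrees(yaw))
S=np.array([[np.cos(yaw),np.sin(yaw)],[-np.sin(yaw),np.cos(yaw)]])
for n,b in(("top",0),("scene",0)):
    z=np.load(f"pics/{n}0.npz");W=cloud(n,z["d"]);P=W[z["d"]>.3]
    L=np.c_[(P[:,:2]-ctr[:2])@S.T,P[:,2]]
    for nm,(a,bb) in dict(wide=(-.090,.016),narrow=(.044,.090)).items():
        m=(L[:,0]>a)&(L[:,0]<bb)&(L[:,1]<-.02)&(L[:,1]>-.085)&(L[:,2]>.025)&(L[:,2]<.12)
        Q=L[m];s=np.polyfit(Q[:,1],Q[:,2],1);r=Q[:,2]-np.polyval(s,Q[:,1]);k=abs(r)<.006;s=np.polyfit(Q[k,1],Q[k,2],1)
        print(n,nm,m.sum(),k.sum(),"ang",np.arctan(-s[0]),"z at spine",s[1],"resid",r[k].std())
        m=(L[:,0]>a)&(L[:,0]<bb)&(L[:,1]<-.02)&(L[:,1]>-.14)&(L[:,2]>.03);print("  min y",np.percentile(L[m,1],1),np.percentile(L[m,2],99))
    m=(L[:,1]>.02)&(L[:,1]<.075)&(abs(L[:,0])<.095);print("block top z",np.median(L[m,2]))
```

```text
[0.6802 0.1402 0.025 ] [0.4805 0.2023 0.025 ] [ 0.6298 -0.0203  0.025 ] [0.4314 0.0406 0.025 ] 0.2092097980764109 0.16822359684054752 0.16905712227972458
ctr [0.5555 0.0907 0.025 ] yaw -17.175125752001183
top wide 1753 1753 ang 0.21896903454442684 z at spine 0.030878802414636006 resid 0.001414352038085337
  min y -0.10008870912366452 0.054277336224006587
top narrow 714 714 ang 0.15303368580598722 z at spine 0.030817472140767816 resid 0.0014579879551076366
  min y -0.10154355467435432 0.04788771131441795
block top z 0.0255725808380336
scene wide 1189 1150 ang 0.21845092502514826 z at spine 0.030604771326585012 resid 0.0012473075921372596
  min y -0.102341615322539 0.05420569496812266
scene narrow 631 616 ang 0.15200650236508256 z at spine 0.030455844262918485 resid 0.0013055721798811157
  min y -0.10356257053487368 0.0468731879291508
block top z 0.025525685688420285
```

The stand centre is at (0.5555, 0.0907) with yaw −17.2°. The wide leaf is at 0.22 rad and the narrow one at 0.15. Sizes and heights match the given values. Next I'll work out the alignment moves, with the jaws closed, the jaw axis along the spine and the tool pointing down.

```bash
cat >> h.py <<'E'
from scipy.spatial.transform import Rotation as Ro
C=np.array([.5555,.0907]);A=np.radians(-17.17);X=np.array([np.cos(A),np.sin(A)]);Y=np.array([-np.sin(A),np.cos(A)])
def st():
    o=get_obs();R=Ro.from_euler("xyz",o["orientation"],degrees=True).as_matrix();p=o["tool_pos"]
    l=lambda v:np.array([v[:2]@X,v[:2]@Y,v[2]])
    L=l(np.r_[p[:2]-C,p[2]])
    print("t",round(o["clock"],2),"local mm",(L*1e3).round(1),"F local",l(o["force"]).round(2),"open",round(o["opening"]*1e3,1))
    return o,R,p,L
E
python3 - <<'E'
from h import *
np.set_printoptions(precision=4,suppress=True)
o,R,p,L=st();print(R)
for s in(1,-1):
    a=np.arctan2(*( (s*X)[::-1])) ; b=np.arctan2(R[1,2],R[0,2]); d=-(a-b); print("spin",s,np.arctan2(np.sin(d),np.cos(d)))
g=C-.037*X-.135*Y;D=np.r_[g,.15]-p;print("goal",g,"delta tool cm",R.T@D*100)
E
```

```text
t 0.1 local mm [-154.  -827.3  225.7] F local [ 0.27 -0.47 -0.04] open 87.7
[[-0.0005 -0.97   -0.2433]
 [ 0.0014 -0.2433  0.97  ]
 [-1.      0.0001  0.0015]]
spin 1 2.1161990496905174
spin -1 -1.0253936038992757
goal [ 0.4803 -0.0274] delta tool cm [  7.6441 -45.921   53.1084]
```

Emit:
move_arm:
  commands:
    - [[0,-2.87,3.32,0],[0,-2.87,3.32,0],[0,-2.87,3.32,0],[0,-2.87,3.32,0],[0,-2.87,3.32,0],[0,-2.87,3.32,0],[0,-2.87,3.32,0],[0,-2.87,3.32,0]]
  jaw: 0

```text
clock: 0.9
tool_pos: [0.3225, -0.3395, 0.2264]
orientation: [-4.0, 90.0, 100.0]
force: [1.6, -0.3, -0.7]
opening: 0.0293
```

Emit:
move_arm:
  commands:
    - [[0,-2.87,3.32,0],[0,-2.87,3.32,0],[0,-2.87,3.32,0],[0,-2.87,3.32,0],[0,-2.87,3.32,0],[0,-2.87,3.32,0],[0,-2.87,3.32,0],[0,-2.87,3.32,0]]

```text
clock: 1.7
tool_pos: [0.4806, -0.0259, 0.2266]
orientation: [-40.4, 90.0, 63.7]
force: [0.7, -0.4, -0.1]
opening: 0.0002
```

Emit:
move_arm:
  commands:
    - [[0,0,0,-0.1465],[0,0,0,-0.1465],[0,0,0,-0.1465],[0,0,0,-0.1465],[0,0,0,-0.1465],[0,0,0,-0.1465],[0,0,0,-0.1465],[0,0,0,0]]

```text
clock: 2.5
tool_pos: [0.4801, -0.0277, 0.2263]
orientation: [20.7, 90.0, -176.3]
force: [-0.0, -0.1, -0.1]
opening: 0.0003
```

```bash
cat > s.py <<'E'
from h import *
np.set_printoptions(precision=4,suppress=True)
o,R,p,L=st()
print("tool y,z in stand axes",[R[:2,i]@X for i in(1,2)],[R[:2,i]@Y for i in(1,2)],"x axis",R[:,0])
E
python3 s.py
```

```text
t 2.5 local mm [ -37.1 -135.4  226.3] F local [ 0.02 -0.08 -0.1 ] open 0.3
tool y,z in stand axes [np.float64(0.0024083246792862777), np.float64(-0.9999969814214432)] [np.float64(-0.9999970830163556), np.float64(-0.002408234654373356)] x axis [-0.0005 -0.     -1.    ]
```

Emit:
move_arm:
  commands:
    - [[3,0,0,0],[4,0,0,0],[4,0,0,0],[4,0,0,0],[2.5,0,0,0],[1.5,0,0,0],[0,-0.8,0,0],[0,0,0,0]]

```text
clock: 3.3
tool_pos: [0.4835, -0.0194, 0.0369]
orientation: [134.4, 90.0, -62.9]
force: [0.3, 0.1, 0.6]
opening: 0.0006
```

```bash
cat >> s.py <<'E'
import sys
if len(sys.argv)>1:
    n,f=sys.argv[1:3];p,d=snapshot(n);np.savez(f"pics/{f}.npz",p=p,d=d)
    x,y,w,h=(250,165,150,145) if n=="top" else (200,70,200,170)
    cv2.imwrite(f"pics/{f}.png",cv2.convertScaleAbs(cv2.resize(p[y:y+h,x:x+w,::-1],None,fx=3,fy=3,interpolation=2),alpha=1.5))
E
python3 s.py scene a1
```

```text
t 3.3 local mm [ -36.3 -126.4   36.9] F local [0.3  0.21 0.56] open 0.6
tool y,z in stand axes [np.float64(-0.0016868738680719253), np.float64(-0.999998557758002)] [np.float64(-0.9999985568494489), np.float64(0.0016868339640802982)] x axis [ 0.0001 -0.0003 -1.    ]
```

View pics/a1.png

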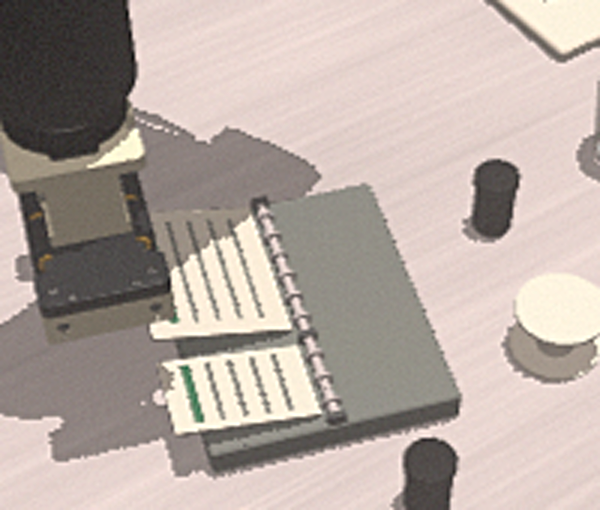

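The closed hand stands just outside the wide leaf's free edge (crop, about (165,300)), clear of the narrow leaf. I'll feel for contact in small steps.

Emit:
move_arm:
  commands:
    - [[0,-0.4,0,0],[0,-0.4,0,0],[0,-0.3,0,0],[0,0,0,0]]

```text
clock: 3.75
tool_pos: [0.4864, -0.0091, 0.037]
orientation: [-142.8, 89.9, 20.0]
force: [0.2, 0.4, 0.6]
opening: 0.0005
```

Emit:
move_arm:
  commands:
    - [[0,-0.2,0,0],[0,0,0,0]]

```text
clock: 3.95
tool_pos: [0.4866, -0.0075, 0.0366]
orientation: [-141.0, 90.0, 21.8]
force: [-0.3, 0.5, -0.7]
opening: 0.0003
```

Emit:
move_arm:
  commands:
    - [[0,-0.2,0,0],[0,0,0,0]]

```text
clock: 4.15
tool_pos: [0.4868, -0.0061, 0.0365]
orientation: [53.0, 89.9, -144.2]
force: [-1.0, -2.1, 0.5]
opening: 0.0006
```

Emit:
move_arm:
  commands:
    - [[0,-0.15,0,0],[0,0,0,0]]

```text
clock: 4.35
tool_pos: [0.4867, -0.005, 0.0363]
orientation: [47.5, 89.9, -149.7]
force: [-1.2, -4.6, 1.5]
opening: 0.0006
```

Contact is at the edge at about the expected place, with roughly 4.6 N of preload. I'll now lift along the arc so friction carries the edge up.

Emit:
move_arm:
  commands:
    - [[-0.2,-0.05,0,0],[-0.3,-0.07,0,0],[-0.3,-0.08,0,0],[0,0,0,0]]

```text
clock: 4.75
tool_pos: [0.4874, -0.003, 0.0446]
orientation: [45.1, 89.9, -152.0]
force: [-2.3, -4.9, 2.3]
opening: 0.0004
```

```bash
cat > a.py <<'E'
# leaf angles (stand frame) from both fixed cameras; edge points
from h import *
import sys
o,R,p,L=st()
for n in("top","scene"):
    pp,d=snapshot(n);W=cloud(n,d);P=W[d>.3];Q=np.c_[(P[:,:2]-C)@X,(P[:,:2]-C)@Y,P[:,2]]
    for nm,a,b in(("wide",-.092,.018),("narrow",.042,.092)):
        r=np.hypot(Q[:,1],Q[:,2]-.028);m=(Q[:,0]>a)&(Q[:,0]<b)&(r>.03)&(r<.105)&(Q[:,2]>.0285)
        if nm=="wide": m&=~((abs(Q[:,0]-L[0])<.1)&(abs(Q[:,1]-L[1])<.014)&(Q[:,2]>L[2]-.003)) & ~(Q[:,2]>L[2]+.04)
        t=np.arctan2(Q[m,2]-.028,-Q[m,1]);print(n,nm,m.sum(),"theta",np.percentile(t,[10,50,90]).round(3) if m.sum() else "")
    m=(Q[:,1]>.02)&(Q[:,1]<.075)&(abs(Q[:,0])<.095)&(Q[:,2]<.03);print(" block",np.median(Q[m,2]).round(4),m.sum())
E
python3 a.py
```

```text
t 4.75 local mm [ -37.4 -109.7   44.6] F local [-0.72 -5.37  2.3 ] open 0.4
top wide 1052 theta [0.323 0.357 0.414]
top narrow 726 theta [0.168 0.198 0.253]
 block 0.0255 2441
scene wide 729 theta [0.318 0.35  0.399]
scene narrow 789 theta [0.164 0.189 0.235]
 block 0.0255 1809
```

The wide leaf follows (about 0.31 rad). The narrow leaf and block are unchanged.

Emit:
move_arm:
  commands:
    - [[-0.45,-0.16,0,0],[-0.45,-0.16,0,0],[-0.48,-0.22,0,0],[-0.48,-0.22,0,0],[-0.45,-0.27,0,0],[-0.45,-0.27,0,0],[-0.42,-0.31,0,0],[-0.42,-0.31,0,0]]

```text
clock: 5.65
tool_pos: [0.493, 0.015, 0.0807]
orientation: [56.7, 89.9, -140.5]
force: [-2.1, -5.7, 4.0]
opening: 0.0003
```

```bash
python3 a.py
```

```text
t 5.65 local mm [-37.4 -90.8  80.7] F local [-0.38 -6.03  4.02] open 0.3
top wide 780 theta [0.731 0.761 0.831]
top narrow 539 theta [0.174 0.208 0.266]
 block 0.0256 2441
scene wide 469 theta [0.726 0.756 0.807]
scene narrow 782 theta [0.166 0.19  0.229]
 block 0.0256 1804
```

Emit:
move_arm:
  commands:
    - [[-0.39,-0.35,0,0],[-0.39,-0.35,0,0],[-0.35,-0.39,0,0],[-0.35,-0.39,0,0],[-0.3,-0.42,0,0],[-0.3,-0.42,0,0],[-0.22,-0.45,0,0],[-0.22,-0.45,0,0]]

```text
clock: 6.55
tool_pos: [0.5037, 0.0473, 0.1059]
orientation: [-128.9, 90.0, 34.0]
force: [-0.7, -1.5, 1.0]
opening: 0.0004
```

Emit:
move_arm:
  commands:
    - [[-0.2,-0.47,0,0],[-0.2,-0.47,0,0],[-0.15,-0.5,0,0],[-0.15,-0.5,0,0],[-0.1,-0.5,0,0],[-0.1,-0.5,0,0],[0,-0.5,0,0],[0,-0.5,0,0]]

```text
clock: 7.35
tool_pos: [0.515, 0.0848, 0.1147]
orientation: [-12.2, 90.0, 150.7]
force: [0.1, -1.2, 0.3]
opening: 0.0006
```

```bash
python3 a.py; python3 s.py scene a2
```

```text
t 7.35 local mm [-36.9 -17.6 114.7] F local [ 0.44 -1.09  0.3 ] open 0.6
top wide 7 theta [3.12  3.127 3.131]
top narrow 14 theta [3.113 3.126 3.131]
 block 0.0256 957
scene wide 120 theta [0.06  1.488 3.104]
scene narrow 781 theta [0.163 0.188 0.23 ]
 block 0.0256 1793
t 7.45 local mm [-36.8 -17.4 114.6] F local [ 0.8   0.2  -0.13] open 0.6
tool y,z in stand axes [np.float64(0.0005731560157783118), np.float64(-0.9999998357457881)] [np.float64(-0.9999998267674219), np.float64(-0.0005731561125629754)] x axis [ 0.      0.0001 -1.    ]
```

View pics/a2.png

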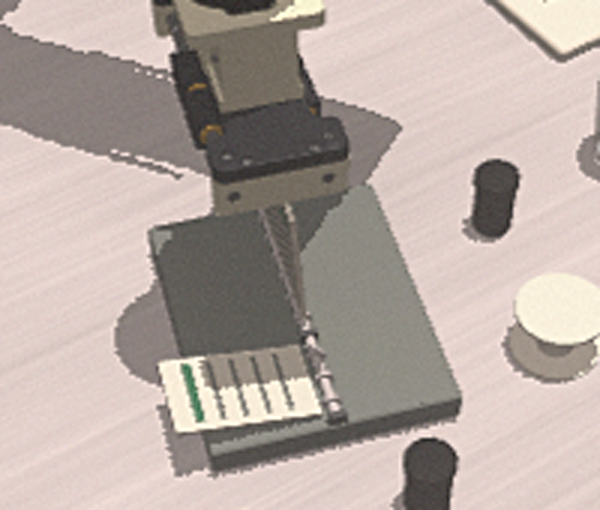

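The leaf is almost upright (about 1.49 rad), with the fingers' side face against it around crop (280,220). The narrow leaf and the stand are where they were. I'll carry the leaf on over the spine.

Emit:
move_arm:
  commands:
    - [[0.07,-0.56,0,0],[0.06,-0.85,0,0],[0.07,-0.86,0,0],[0.23,-0.83,0,0],[0.24,-0.83,0,0],[0.39,-0.76,0,0],[0.4,-0.76,0,0]]

```text
clock: 8.2
tool_pos: [0.5313, 0.1372, 0.0998]
orientation: [-134.4, 90.0, 28.5]
force: [0.1, -1.2, 0.2]
opening: 0.0004
```

```bash
python3 a.py
```

```text
t 8.2 local mm [-36.8  37.3  99.8] F local [ 0.43 -1.11  0.15] open 0.4
top wide 15 theta [0.008 0.01  0.021]
top narrow 866 theta [0.166 0.195 0.245]
 block 0.0254 16
scene wide 536 theta [2.093 2.133 2.157]
scene narrow 781 theta [0.166 0.19  0.233]
 block 0.0255 1188
```

Emit:
move_arm:
  commands:
    - [[0.54,-0.67,0,0],[0.54,-0.67,0,0],[0.65,-0.55,0,0],[0.66,-0.55,0,0],[0.75,-0.41,0,0],[0.76,-0.41,0,0],[0.82,-0.25,0,0],[0.82,-0.25,0,0]]

```text
clock: 9.1
tool_pos: [0.5421, 0.1725, 0.044]
orientation: [43.2, 90.0, -153.9]
force: [-0.8, -0.4, 0.6]
opening: 0.0007
```

Emit:
move_arm:
  commands:
    - [[0.5,-0.1,0,0],[0.4,-0.05,0,0],[0.3,0,0,0],[0.15,0,0,0],[0,0,0,0]]

```text
clock: 9.6
tool_pos: [0.5425, 0.1737, 0.0312]
orientation: [40.2, 90.0, -156.9]
force: [-0.3, -0.7, 0.6]
opening: 0.0003
```

```bash
python3 a.py
```

```text
t 9.6 local mm [-36.9  75.5  31.2] F local [-0.06 -0.7   0.57] open 0.3
top wide 170 theta [0.022 3.039 3.097]
top narrow 878 theta [0.168 0.194 0.246]
 block 0.0261 607
scene wide 560 theta [3.024 3.078 3.112]
scene narrow 902 theta [0.166 0.194 2.036]
 block 0.026 1011
```

Nearly flat. I'll press down gently until the force shows the stop.

Emit:
move_arm:
  commands:
    - [[0.1,0,0,0],[0.1,0,0,0],[0,0,0,0]]

```text
clock: 10.0
tool_pos: [0.5429, 0.1739, 0.0302]
orientation: [-145.8, 90.0, 17.0]
force: [-2.1, 0.3, 7.2]
opening: 0.0007
```

Emit:
move_arm:
  commands:
    - [[0.1,0,0,0],[0,0,0,0]]

```text
clock: 10.2
tool_pos: [0.5429, 0.1739, 0.03]
orientation: [-148.9, 89.9, 13.9]
force: [-5.4, -0.7, 15.9]
opening: 0.0006
```

The leaf is on its stop at z = 30 mm, as expected for flat. Now I'll back straight up and clear.

Emit:
move_arm:
  commands:
    - [[-0.3,0,0,0],[-1,0,0,0],[-3,0,0,0],[-4,0,0,0],[-4,0,0,0],[-4,0,0,0],[-3,0,0,0],[0,0,0,0]]

```text
clock: 11.0
tool_pos: [0.5448, 0.1748, 0.2269]
orientation: [-134.7, 89.5, 28.2]
force: [0.0, -0.1, -1.1]
opening: 0.0004
```

Emit:
move_arm:
  commands:
    - [[0,4,0,0],[0,4,0,0],[0,4,0,0],[0,4,0,0],[0,4,0,0],[0,4,0,0],[0,4,0,0],[0,4,0,0]]

```text
clock: 11.8
tool_pos: [0.4471, -0.1333, 0.2213]
orientation: [-116.0, 90.0, 46.8]
force: [1.4, -0.5, 1.1]
opening: 0.0003
```

```bash
python3 a.py
python3 - <<'E'
from h import *
p,d=snapshot("top");z=np.load("pics/top0.npz");cv2.imwrite("pics/topf.png",p[:,:,::-1])
W=cloud("top",d);W0=cloud("top",z["d"]);np.set_printoptions(precision=4,suppress=True)
Q=np.c_[(W.reshape(-1,3)[:,:2]-C)@X,(W.reshape(-1,3)[:,:2]-C)@Y,W.reshape(-1,3)[:,2]]
m=(d.ravel()>.3)&(Q[:,0]>-.09)&(Q[:,0]<.015)&(Q[:,1]>.02)&(Q[:,1]<.1);s=np.polyfit(Q[m,1],Q[m,2],1);print("leaf slope",s,"theta",np.pi-np.arctan(s[0]))
dd=cv2.absdiff(p,z["p"]).max(2);dd[:,:]=(dd>40);
for n,(u,v) in dict(can_a=(328,157),can_b=(235,240),reel=(255,183),cap=(384,173),bot=(165,168),bk=(165,238)).items():
    print(n,"changed px",dd[v-18:v+18,u-18:u+18].sum())
E
```

```text
t 11.8 local mm [ -37.4 -246.   221.3] F local [ 1.44 -0.06  1.14] open 0.3
top wide 1842 theta [3.055 3.1   3.124]
top narrow 885 theta [0.167 0.194 0.244]
 block 0.0268 1438
scene wide 1260 theta [3.059 3.1   3.124]
scene narrow 783 theta [0.165 0.19  0.23 ]
 block 0.0263 1127
leaf slope [0.0012 0.0306] theta 3.1404418761200583
can_a changed px 0
can_b changed px 0
reel changed px 0
cap changed px 0
bot changed px 0
bk changed px 0
```

View pics/topf.png

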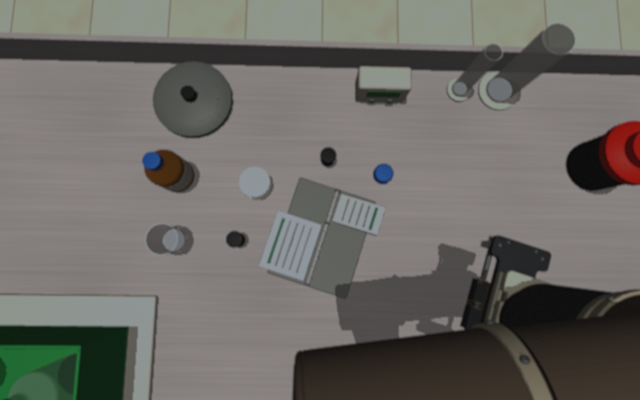

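The wide leaf lies flat on the left-hand side around (292,245), and the narrow leaf is still at (358,213). The stand's far corner is unchanged at (302,179), the other objects haven't moved, and the hand is clear. I'm handing in.

```bash
python3 -c "
from plant import *
print(close_job(), get_obs()['clock'])"
```

```text
the job is handed in; nothing more can be done
the job is handed in; nothing more can be done
```

The wide leaf now lies flat on the stand's left-hand side, and I handed the job in with the hand clear, at about 12 s on the clock. I used the closed fingertips from outside the leaf's free edge. They lifted it along its arc, carried it past upright at roughly 1 rad/s, and pressed it down to its stop.

- **Wide leaf:** the last depth fit gave a hinge angle of 3.140 rad, against the required 3.05.
- **Narrow leaf:** its angle reading was the same before and after, within noise.
- **Stand:** it looks unmoved in the final top picture. I did not measure its final position separately.
- **Things around:** the top picture showed no changed pixels around either canister, the bottle, beaker, reel or cap.
- **Forces:** wrist readings stayed at about 6–7 N during the turn and reached about 17 N in the final press, under the 30 N limit. These readings come only at the end of each move, so brief peaks between them were not seen.

No check failed or disagreed. While the leaf was near upright the top camera was mostly blocked by the hand, so I used the scene camera's angle there.

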